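# Swing a leaning compact cylinder upright on the test block's edge and stand it in the port

## Robot

A 6-joint arm with a two-finger parallel gripper is mounted at the origin on the work surface. World frame = base frame: x ahead of the robot, y to its left, z up, the work surface at z = 0. Lengths are in m, angles in rad, forces in N, time in s.
With the tool pointing down it reaches from about 0.425 to 0.925 m from the base axis. Payload 12.5 kg.
Tool frame: the origin (TCP) lies on the centre line of the jaws, within the pads' length; the fingertips stand 22 mm ahead of it and the grasp point (between the pads) lies 3 mm ahead of it; z points along the fingers, y is the line along which they close (so a half turn about z gives the same grasp; the last joint's range is limited). The gripper opens to 85 mm and grips with 20 to 120 N. Pads are 22 mm wide; open, the fingers measure 114 mm over their backs; the gripper's body (76 mm by 85 mm) begins 54 mm behind the grasp point. The pads swing forward as they close: fully open they stand 13 mm farther back than shut.
Start: joints at [1.211, 0.491, 1.559, -0, 1.092, -0.106], TCP at [0.157, 0.605, 0.219] pointing down, gripper open.
Joint ranges: [-3.1, 3.1], [-0.84, 2.19], [0.05, 2.79], [-1.13, 4.28], [0.06, 2.93], [-2.69, 2.69]. Speed limits (rad/s): [2.22, 2.22, 2.79, 3.14, 3.14, 3.14].

## Interface

Orientations are given as a 3x3 rotation matrix whose columns are the frame's x, y, z axes.
In Python, from rig import get_obs, snapshot, calibration, hand_in gives the robot as it stands.
- The arm moves only by the tool step_arm, never from a script. Its argument "moves" is a list that holds one entry, the list of rows, each a list of 7 numbers: the turn, a rotation vector about the tool's x, y, z in units of 6 degrees (1.0 is 6 degrees), then the shift along the tool's x, y, z in units of 40 mm (1.0 is 40 mm), then the opening, from 0 (shut) to 1 (fully open). In form: [[[wx, wy, wz, x, y, z, hand], ...]]. A call has 1 to 20 rows; each row shifts and turns the commanded pose from where the row before left it, along the tool's axes as they then stand; what a row does not reach is not made up. A row lasts 1/12 s, in which the tool goes at most 41.7 mm and 7.16 degrees, less where a joint would pass 70% of its speed; a pose out of reach is approached as far as the arm can. A call is refused whole if a number of a shift passes 1 or a number of a turn 1, either way. A call with a gripper value outside its range is refused whole. The fingers move at their own pace and stop on an object; "force" is the grip in N (left out, the last holds). Time passes only in rows, so rows that do not move let the fingers close. It gives the time, the measured TCP pose, the force, the opening and the grip force at its end, in the units of the state.
- get_obs(): the state, without advancing time (a new reading comes with each control period).
- snapshot(name): name is "scene" or "top" or "wrist"; returns the picture (400x640x3 uint8, red, green, blue); there is no depth.
- calibration(name): a dict with "camera_matrix" (3x3 intrinsics, pixels), "cam_to_world" (4x4, takes a point from camera to world coordinates); the wrist camera has in their place "mount" (4x4, takes a point from camera to tool coordinates, whose origin is the TCP and whose axes are the flange's). Camera axes: x right, y down, z forward; pixel columns grow to the right and rows downward; lengths in m; the calibration is good to about 2 mm. The wrist camera is an equidistant fisheye: a pixel r from the principal point sees the ray r / f radians off the axis. A picture is of the moment at which its call begins: read the wrist's pose just before it. calibration takes no time and is no camera call.
- hand_in(): hands the job in; it is judged then, once.
The state is a dict: "t": time; "joints": joint angles; "joint_vel": joint speeds; "effort": joint torques, N m; "tcp_pos": TCP position; "orientation": TCP orientation; "ft_force": force on the tool from outside, world axes, zero at the start; "wrist_torque": the same for the moment, N m; "grip_width": finger opening in m; "finger_force": force on a finger pad.
Only numpy, scipy, OpenCV 4.12 (cv2) and the standard library are available. Lean on these libraries where they do the work, as an engineer would, in place of code of your own. Each camera call takes 0.05 s, during which the arm holds its last target. There are 200 camera calls.

## Task

Lift the silver compact cylinder off its sloped rack, gripping it near its rod end, and push its foot against the side of the steel test block so that it swings upright within the fingers, rod up. Then set it down gently, without dropping it, upright on the floor of the block's round port collar, near the middle, and let go. Leave the black flow valve and the stainless trunnion mount where they are.

Things in the scene. Friction and masses are not known exactly. Their poses are not given: they have to be found in the camera images.
- cylinder: Silver square bar 32 x 32 x 100 mm, 0.15-0.3 kg: flat foot, and at the other end a 12 mm rod stub 14 mm long. Origin: centre of foot face; x runs from foot to rod. Starts left or right of the block on a fixed narrow orange rack, rod 40 deg up toward the robot (yaw within 30 deg), foot away, 30 mm up; both flat sides free. Gripped 75 mm from the foot with 20 N, a push of about 10 N on the foot turns it between the pads.
- test_block: Steel block fixed to the worktop, 100 x 100 x 40 mm high, plain upright sides, turned up to 15 deg. Origin: centre of underside, z up; its -x side faces the robot. Mid-top stands a round dark collar, inner diameter 68, outer 80, 10 mm high (rim 50 mm above worktop); the flat floor inside it is at the block's top, 40 mm up.
- flow_valve: Bystander: loose black flow valve with brass fittings, lying box 60 x 30 x 30 mm, 22 mm nose along +x, brass screw on top (44 mm high in all). Origin: centre of the box's underside. Lies on the other side of the block from the cylinder.
- trunnion_mount: Bystander: loose stainless mount, base plate 60 x 50 x 8 mm with two upright cheeks, 40 mm high in all. Origin: centre of underside. Lies beyond the block, left or right; a loose blue seal ring (50 mm across, 8 mm high) lies on the other side.

How it is judged:
By the outcome, as a careful person would: the job done as asked, in the order asked, and still so for the second after the job is handed in, with the robot touching nothing.
It also fails if it takes over 45 s, if anything falls off the work surface, if the arm or the gripper's body presses on something with over 40 N, if the wrist force passes 120 N, or if a joint passes its speed limit or range.

## Working session

There is one attempt and no reset: what is moved stays moved. The work goes in short steps, Python scripts to look and compute and a tool call to move; the robot and the scene stay as the last step left them, time stands still between calls to the robot, and variables do not carry over. Pictures are saved under pics/ and viewed, at most 11 in all, crops included, and the job is handed in when it is done.

Besides the shell and the picture viewer there is one more tool, called after "Emit:" by a JSON object that holds its "fn" and its "kwargs". step_arm: Moves the arm, as the interface text tells. Its arguments: {"type":"object","properties":{"moves":{"type":"array","items":{"type":"array","items":{"type":"array","items":{"type":"number"}}}},"force":{"type":"number"}},"required":["moves"]}

```bash
ls; mkdir -p pics; python3 - <<'E'
from rig import *
import cv2,numpy as np
np.set_printoptions(precision=4,suppress=True)
o=get_obs();print(o['tcp_pos'],o['orientation'],o['t'],o['grip_width'])
for n in('scene','top'):
    im=snapshot(n);cv2.imwrite(f'pics/{n}0.png',im[:,:,::-1]);c=calibration(n);print(n,c['camera_matrix'],c['cam_to_world'])
print(calibration('wrist'))
E
```

```text
pics
[0.1568 0.6048 0.2181] [[-0.968   0.2511 -0.0004]
 [ 0.2511  0.968  -0.001 ]
 [ 0.0001 -0.0011 -1.    ]] 0.0 0.08539664673572031
scene [[481.8002   0.     326.9989]
 [  0.     481.8002 206.8794]
 [  0.       0.       1.    ]] [[-0.5322  0.6708 -0.5165  1.1395]
 [ 0.8466  0.425  -0.3204  0.3543]
 [ 0.0046 -0.6078 -0.7941  0.9193]
 [ 0.      0.      0.      1.    ]]
top [[419.6391   0.     320.3755]
 [  0.     419.6391 201.3455]
 [  0.       0.       1.    ]] [[-0.028  -0.9921  0.1223  0.5105]
 [-0.9996  0.0276 -0.0046  0.0044]
 [ 0.0012 -0.1224 -0.9925  0.9084]
 [ 0.      0.      0.      1.    ]]
{'camera_matrix': array([[309.7069,   0.    , 315.9328],
       [  0.    , 309.7069, 195.3539],
       [  0.    ,   0.    ,   1.    ]]), 'mount': array([[ 0.0005, -0.9607, -0.2777,  0.071 ],
       [ 1.    ,  0.0006, -0.0001,  0.0007],
       [ 0.0002, -0.2777,  0.9607, -0.1558],
       [ 0.    ,  0.    ,  0.    ,  1.    ]])}
```

View pics/top0.png

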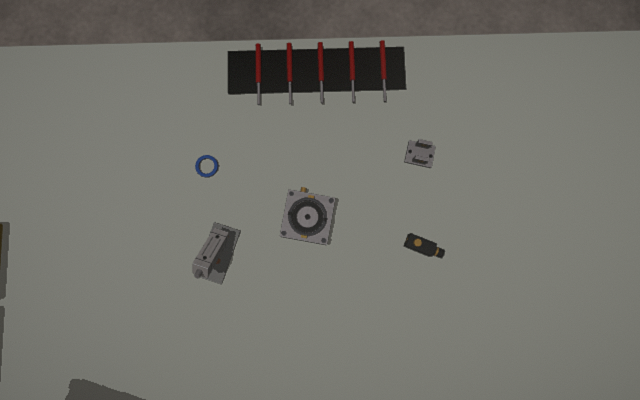

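View pics/scene0.png

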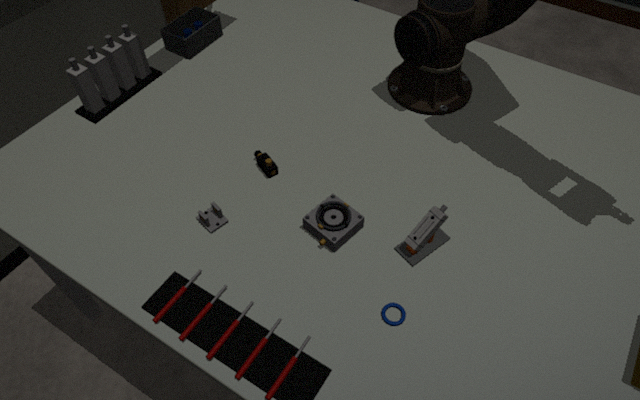

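The top view shows the block at about (309,217), the cylinder on its rack around (212,250) with the rod at (198,272), the valve at (424,246) and the mount at (420,153). The scene view shows the block at (333,221) and the cylinder at (427,230) with its rod at (444,209). I'll enlarge both views.

```bash
python3 - <<'E'
import cv2,numpy as np
t=cv2.imread('pics/top0.png');s=cv2.imread('pics/scene0.png')
a=cv2.resize(t[180:290,185:345],None,fx=5,fy=5,interpolation=cv2.INTER_CUBIC)
b=cv2.resize(s[185:275,295:455],None,fx=5,fy=5,interpolation=cv2.INTER_CUBIC)
cv2.imwrite('pics/a.png',cv2.convertScaleAbs(a,alpha=1.4));cv2.imwrite('pics/b.png',cv2.convertScaleAbs(b,alpha=1.4))
E
```

```text
(no output)
```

View pics/a.png

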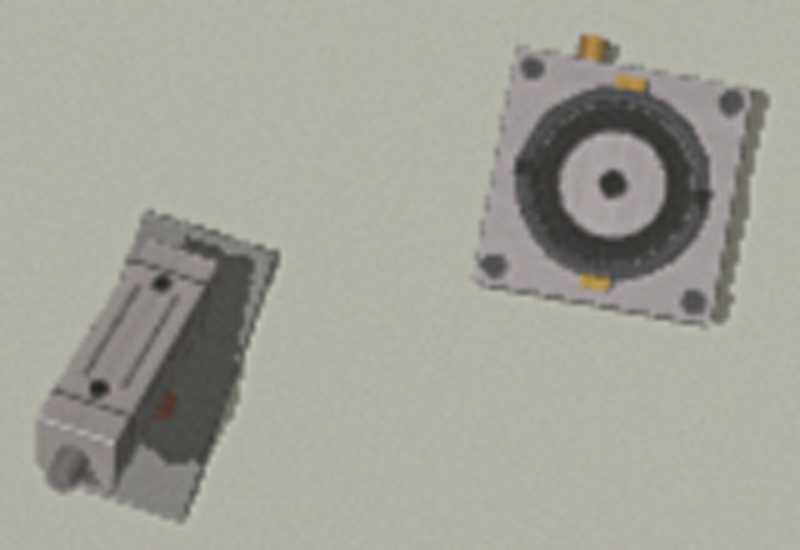

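View pics/b.png

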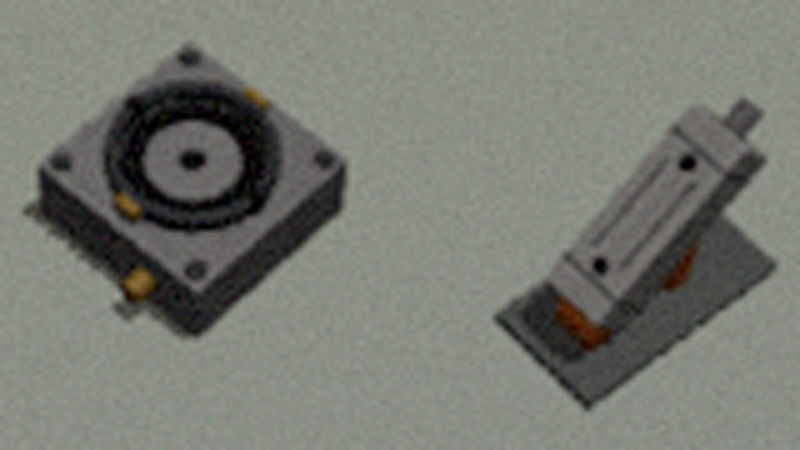

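Crop a (top, 5x, offset 185,180): screw holes on the cylinder's upper face at (162,284) near the foot and (98,388) near the rod. The block's corners are at (518,47), (755,92), (708,323) and (475,283), and the port centre at (612,184). Crop b (scene, offset 295,185): the same holes at (600,265) and (687,162), the foot edge at (552,275)-(602,318), and the rod tip at (750,105).

```bash
cat > h.py <<'E'
from rig import *
import numpy as np,cv2
from scipy.spatial.transform import Rotation as R
np.set_printoptions(precision=4,suppress=True)
def ray(n,px):
    c=calibration(n);T=c['cam_to_world'];d=np.linalg.solve(c['camera_matrix'],[px[0],px[1],1])
    d=T[:3,:3]@d;return T[:3,3],d/np.linalg.norm(d)
def plane(n,px,z):
    o,d=ray(n,px);return o+d*(z-o[2])/d[2]
def tri(pt,ps):
    (a,u),(b,v)=ray('top',pt),ray('scene',ps)
    k=np.linalg.lstsq(np.c_[u,-v],b-a,rcond=None)[0]
    p,q=a+u*k[0],b+v*k[1];return (p+q)/2,np.linalg.norm(p-q)
E
python3 - <<'E'
from h import *
T=lambda x,y:((x+.5)/5-.5+185,(y+.5)/5-.5+180)
S=lambda x,y:((x+.5)/5-.5+295,(y+.5)/5-.5+185)
P={}
for n,a,b in [('hf',(162,284),(600,265)),('hr',(98,388),(687,162)),('foot',(181,249),(577,297)),('rodedge',(80,432),(730,132)),('rodtip',(66,472),(750,105)),('port',(612,184),(193,159))]:
    P[n]=tri(T(*a),S(*b));print(n,*P[n])
d=P['hr'][0]-P['hf'][0];print(np.linalg.norm(d),np.degrees(np.arctan2(d[1],d[0])),np.degrees(np.arcsin(d[2]/np.linalg.norm(d))))
d=P['rodedge'][0]-P['foot'][0];print(np.linalg.norm(d),np.degrees(np.arctan2(d[1],d[0])),np.degrees(np.arcsin(d[2]/np.linalg.norm(d))))
C=[plane('top',T(*p),.04) for p in[(518,47),(755,92),(708,323),(475,283)]];C=np.array(C)
print(C,C.mean(0),plane('top',T(612,184),.04))
C2=np.array([plane('scene',S(*p),.04) for p in[(188,45),(346,160),(197,287),(40,165)]]);print(C2,C2.mean(0),plane('scene',S(193,159),.04))
for n in[(0,1),(1,2),(3,2),(0,3)]:
  e=C[n[1]]-C[n[0]];print(np.linalg.norm(e),np.degrees(np.arctan2(e[1],e[0])))
E
```

```text
hf [0.5498 0.2105 0.0596] 0.0006009295479945051
hr [0.5091 0.2253 0.0983] 0.0009915585934945387
foot [0.5637 0.2065 0.0492] 0.002102444213126072
rodedge [0.4915 0.2329 0.1045] 0.004507627459797279
rodtip [0.4773 0.2357 0.1098] 0.0026752423532371197
port [0.5865 0.0284 0.0459] 0.0009121791216313356
0.05805897854442745 160.01539323316652 41.74552629369412
0.0947109547774438 159.9784740180495 35.707577181337186
[[ 0.6454  0.0669  0.04  ]
 [ 0.6236 -0.0316  0.04  ]
 [ 0.5283 -0.0092  0.04  ]
 [ 0.5474  0.0865  0.04  ]] [0.5862 0.0281 0.04  ] [0.5868 0.029  0.04  ]
[[ 0.5278 -0.0111  0.04  ]
 [ 0.5464  0.0846  0.04  ]
 [ 0.6409  0.0636  0.04  ]
 [ 0.6229 -0.0308  0.04  ]] [0.5845 0.0266 0.04  ] [0.583  0.0258 0.04  ]
0.10090776874117216 -102.44529020730762
0.09797378485992549 166.7456124458191
0.09753888302558313 -101.29960309195937
0.0999343884703598 168.70426579391187
```

```bash
cat >> h.py <<'E'
def go(p,yaw_x,n=None,tilt=0):
    """units to go to TCP p, tool down, tool x at yaw_x deg: turn first (total), shift in turned tool axes (total)"""
    o=get_obs();x=np.array([np.cos(np.radians(yaw_x)),np.sin(np.radians(yaw_x)),0]);z=np.array([0,0,-1.])
    Rt=np.c_[x,np.cross(z,x),z]@R.from_euler('y',tilt,degrees=True).as_matrix();R0=o['orientation'];w=R.from_matrix(R0.T@Rt).as_rotvec(degrees=True)/6
    d=np.array(p)-o['tcp_pos'];print('turn',w,'shift turned',Rt.T@d/.04,'unturned',R0.T@d/.04,'rows',np.linalg.norm(d)/.04)
E
python3 -c "
from h import *
go([.497,.230,.19],160)"
```

```text
turn [-0.0094 -0.0004  0.91  ] shift turned [-11.196   -5.8961   0.7044] unturned [-10.5842  -6.9339   0.7103] rows 12.67320271928517
```

Emit:
{"fn": "step_arm", "kwargs": {"moves": [[[0,0,0.91,0,0,0,1],[0,0,0,-0.8,-0.42,0.05,1],[0,0,0,-0.8,-0.42,0.05,1],[0,0,0,-0.8,-0.42,0.05,1],[0,0,0,-0.8,-0.42,0.05,1],[0,0,0,-0.8,-0.42,0.05,1],[0,0,0,-0.8,-0.42,0.05,1],[0,0,0,-0.8,-0.42,0.05,1],[0,0,0,-0.8,-0.42,0.05,1],[0,0,0,-0.8,-0.42,0.05,1],[0,0,0,-0.8,-0.42,0.05,1],[0,0,0,-0.8,-0.42,0.05,1],[0,0,0,-0.8,-0.42,0.05,1],[0,0,0,-0.8,-0.42,0.05,1],[0,0,0,0,0,0,1],[0,0,0,0,0,0,1]]], "force": 25}}

```text
t: 1.43
tcp_pos: [0.4739, 0.2561, 0.1922]
orientation: [[-0.939, 0.345, -0.001], [0.345, 0.939, -0.0], [0.001, -0.0, -1.0]]
ft_force: [-0.7, 1.0, -0.4]
grip_width: 0.0854
finger_force: 0.0
```

```bash
python3 - <<'E'
from h import *
o=get_obs();print(o['tcp_pos'],o['orientation'],o['t'])
im=snapshot('wrist');cv2.imwrite('pics/w1.png',im[:,:,::-1]);np.savez('w1',p=o['tcp_pos'],R=o['orientation'])
cv2.imwrite('pics/w1v.png',cv2.convertScaleAbs(cv2.resize(im[:,:,::-1],(800,500)),alpha=1.3))
E
```

```text
[0.4739 0.2561 0.1922] [[-0.9386  0.345  -0.0008]
 [ 0.345   0.9386 -0.0002]
 [ 0.0007 -0.0005 -1.    ]] 1.4333
```

View pics/w1v.png

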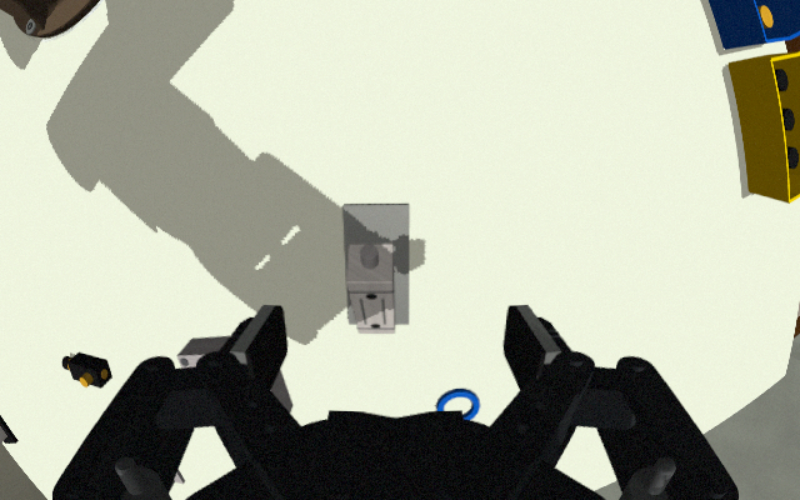

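The wrist view shows the cylinder between the open fingers: rod at about (370,258), rod-side hole at (371,296), foot-side hole at (375,325) in the 1.25x picture. Casting those rays.

```bash
cat >> h.py <<'E'
def wray(px,p,Rm):
    c=calibration('wrist');K=c['camera_matrix'];v=np.array([px[0]-K[0,2],px[1]-K[1,2]]);th=np.linalg.norm(v)/K[0,0]
    v=v/np.linalg.norm(v)*np.sin(th);d=np.array([v[0],v[1],np.cos(th)]);M=c['mount']
    return p+Rm@M[:3,3],Rm@M[:3,:3]@d
def wplane(px,p,Rm,z):
    o,d=wray(px,p,Rm);return o+d*(z-o[2])/d[2]
E
python3 - <<'E'
from h import *
w=np.load('w1.npz');p,Rm=w['p'],w['R']
f=lambda x,y:(x/1.25,y/1.25)
for n,px,z in[('hr',(371,296),.0983),('hf',(375,325),.0596),('edgeL',(347,287),.1065),('edgeR',(395,289),.1065),('rodtip',(369.5,254),.115),('footL',(357,332),.047),('footR',(395,332),.047)]:
    print(n,wplane(f(*px),p,Rm,z))
# triangulate holes over three views
T=lambda x,y:((x+.5)/5-.5+185,(y+.5)/5-.5+180)
S=lambda x,y:((x+.5)/5-.5+295,(y+.5)/5-.5+185)
for a,b,c in[((162,284),(600,265),(375,325)),((98,388),(687,162),(371,296))]:
    A=np.zeros((3,3));B=np.zeros(3)
    for o,d in(ray('top',T(*a)),ray('scene',S(*b)),wray(f(*c),p,Rm)):
        d=d/np.linalg.norm(d);Q=np.eye(3)-np.outer(d,d);A+=Q;B+=Q@o
    print(np.linalg.solve(A,B))
go([.5,.229,.13],160)
E
```

```text
hr [0.5049 0.2274 0.0983]
hf [0.546  0.2124 0.0596]
edgeL [0.49   0.2162 0.1065]
edgeR [0.5024 0.2463 0.1065]
rodtip [0.4711 0.2407 0.115 ]
footL [0.5533 0.1918 0.047 ]
footR [0.5647 0.2235 0.047 ]
[0.5486 0.211  0.0567]
[0.5075 0.2259 0.0951]
turn [-0.0038 -0.0075 -0.0158] shift turned [-0.8712 -0.428   1.559 ] unturned [-0.8731 -0.426   1.5585] rows 1.8365033459374984
```

Emit:
{"fn": "step_arm", "kwargs": {"moves": [[[0,0,0,-0.44,-0.21,0.39,1],[0,0,0,-0.44,-0.21,0.39,1],[0,0,0,0,0,0.39,1],[0,0,0,0,0,0.39,1],[0,0,0,0,0,0.4,1],[0,0,0,0,0,0.4,1],[0,0,0,0,0,0.38,1],[0,0,0,0,0,0,1],[0,0,0,0,0,0,1]]]}}

```text
t: 2.23
tcp_pos: [0.4996, 0.2306, 0.083]
orientation: [[-0.94, 0.341, -0.001], [0.341, 0.94, -0.0], [0.001, -0.001, -1.0]]
ft_force: [0.3, 0.7, 0.3]
grip_width: 0.0857
finger_force: 0.0
```

```bash
python3 -c "
from h import *
go([.5,.2287,.083],160);print(get_obs()['tcp_pos'])"
```

```text
turn [-0.0071 -0.0108  0.0142] shift turned [-0.0247 -0.0403 -0.001 ] unturned [-0.0247 -0.0404 -0.001 ] rows 0.04730028848565114
[0.4996 0.2306 0.083 ]
```

Good. I'll close on it at about 25 N.

Emit:
{"fn": "step_arm", "kwargs": {"moves": [[[0,0,0,-0.02,-0.02,0,0.3],[0,0,0,0,0,0,0.3],[0,0,0,0,0,0,0.3],[0,0,0,0,0,0,0.3],[0,0,0,0,0,0,0.3],[0,0,0,0,0,0,0.3],[0,0,0,0,0,0,0.3],[0,0,0,0,0,0,0.3]]], "force": 25}}

```text
t: 2.9
tcp_pos: [0.5009, 0.2287, 0.0836]
orientation: [[-0.94, 0.342, 0.0], [0.342, 0.94, 0.0], [-0.0, 0.0, -1.0]]
ft_force: [-1.9, 0.4, 6.3]
grip_width: 0.031
finger_force: 25.3
```

Emit:
{"fn": "step_arm", "kwargs": {"moves": [[[0,0,0,0,0,-0.15,0],[0,0,0,0,0,-0.3,0],[0,0,0,0,0,-0.4,0],[0,0,0,0,0,-0.4,0],[0,0,0,0,0,-0.4,0],[0,0,0,0,0,-0.3,0],[0,0,0,0,0,0,0],[0,0,0,0,0,0,0]]]}}

```text
t: 3.57
tcp_pos: [0.5009, 0.2286, 0.1614]
orientation: [[-0.94, 0.342, 0.001], [0.342, 0.94, 0.0], [-0.001, 0.001, -1.0]]
ft_force: [0.5, 0.5, -2.7]
grip_width: 0.0307
finger_force: 25.0
```

```bash
python3 -c "
from h import *
c=np.array([.5855,.0275]);x=np.array([np.cos(np.radians(12)),-np.sin(np.radians(12))])
go([*(c-.138*x),.125],168);print(c-.138*x)"
```

```text
turn [ 0.0055  0.0074 -1.3338] shift turned [ 0.337  -4.4785  0.9092] unturned [-0.2891 -4.4824  0.9066] rows 4.582312838373812
[0.4505 0.0562]
```

Emit:
{"fn": "step_arm", "kwargs": {"moves": [[[0,0,-0.67,0,0,0,0],[0,0,-0.66,0,0,0,0],[0,0,0,0.03,-0.3,0,0],[0,0,0,0.03,-0.5,0,0],[0,0,0,0.04,-0.5,0,0],[0,0,0,0.04,-0.5,0,0],[0,0,0,0.04,-0.5,0,0],[0,0,0,0.04,-0.5,0,0],[0,0,0,0.04,-0.5,0,0],[0,0,0,0.04,-0.5,0,0],[0,0,0,0.04,-0.48,0,0],[0,0,0,0,-0.2,0.3,0],[0,0,0,0,0,0.3,0],[0,0,0,0,0,0.3,0],[0,0,0,0,0,0,0],[0,0,0,0,0,0,0]]]}}

```text
t: 4.9
tcp_pos: [0.4496, 0.0559, 0.1245]
orientation: [[-0.978, 0.21, -0.002], [0.21, 0.978, 0.0], [0.002, -0.0, -1.0]]
ft_force: [0.3, -0.6, -1.8]
grip_width: 0.0309
finger_force: 25.2
```

```bash
python3 - <<'E'
from h import *
o=get_obs();print(o['tcp_pos'],o['t'],o['orientation'])
np.savez('w2',p=o['tcp_pos'],R=o['orientation'])
t=snapshot('top');s=snapshot('scene');w=snapshot('wrist')
for n,i in zip('tsw',(t,s,w)):cv2.imwrite(f'pics/{n}2.png',i[:,:,::-1])
# crops: scene (4x) and wrist
a=cv2.resize(s[160:285,290:450],(800,625),interpolation=cv2.INTER_CUBIC)[:300]
b=cv2.resize(w[140:340,160:480],(480,300));c=cv2.resize(t[185:285,262:369],(320,300))
m=np.vstack([a,np.hstack([b,c])]);print(m.shape)
cv2.imwrite('pics/m2.png',cv2.convertScaleAbs(m[:,:,::-1],alpha=1.4))
E
```

```text
[0.4496 0.0559 0.1245] 4.9 [[-0.9778  0.2096 -0.0022]
 [ 0.2096  0.9778  0.0001]
 [ 0.0022 -0.0004 -1.    ]]
(600, 800, 3)
```

View pics/m2.png

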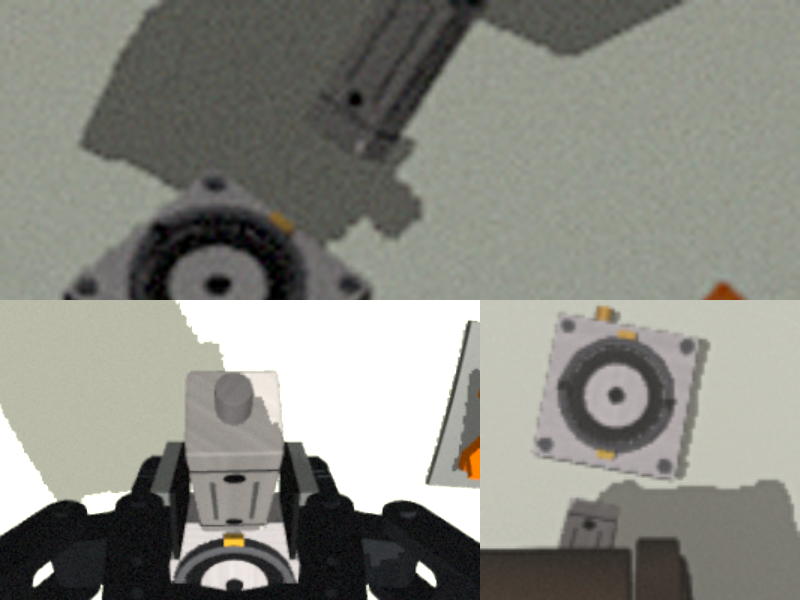

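The combined view shows the cylinder held centred between the pads, rod up toward the robot, foot facing the block. Upper-face holes: scene (355,99), wrist (234,521) and (234,478), top (589,524). The block's port is straight ahead. I'll check pitch and grip offset.

```bash
python3 - <<'E'
from h import *
w=np.load('w2.npz');p,Rm=w['p'],w['R']
A=np.zeros((3,3));B=np.zeros(3)
L=[ray('top',(262+109/2.99,185+224/3)),ray('scene',(361,179.8)),wray((316,287.3),p,Rm)]
for o,d in L:
    d=d/np.linalg.norm(d);Q=np.eye(3)-np.outer(d,d);A+=Q;B+=Q@o
h=np.linalg.solve(A,B);print('hf',h,'in tool',Rm.T@(h-p))
for o,d in L:
    d=d/np.linalg.norm(d);print(np.linalg.norm(np.cross(d,h-o)))
o,d=wray((316,258.7),p,Rm);d/=np.linalg.norm(d)
# hole 57-58 mm from hf along axis in plane tool y=hf
for D in(.056,.058,.06):
  k=np.roots([1,2*d@(o-h),(o-h)@(o-h)-D*D]);k=k[np.isreal(k)].real
  for q in k:
    v=Rm.T@(o+d*q-h);print(D,v,np.degrees(np.arctan2(-v[2],v[0])))
# port centre from the wrist
print(wplane((160+234/1.5,140+285/1.5),p,Rm,.04))
E
```

```text
hf [0.4984 0.046  0.0958] in tool [-0.0499  0.0006  0.0286]
0.0006973283212744544
0.00043071216020767577
0.0005178976933654723
0.056 [-0.0059  0.0002  0.0557] -96.03247548806506
0.056 [ 0.0427  0.0002 -0.0363] 40.3502291715609
0.058 [-0.0069  0.0002  0.0576] -96.82091668659733
0.058 [ 0.0437  0.0002 -0.0382] 41.13866758577546
0.06 [-0.0079  0.0002  0.0595] -97.55304788488118
0.06 [ 0.0447  0.0002 -0.04  ] 41.87079627350969
[0.5844 0.0278 0.04  ]
```

Emit:
{"fn": "step_arm", "kwargs": {"moves": [[[0,0,0,-0.15,0,0.2,0],[0,0,0,-0.15,0,0.3,0],[0,0,0,-0.15,0,0.3,0],[0,0,0,0,0,0.25,0],[0,0,0,0,0,0.15,0],[0,0,0,0,0,0.12,0],[0,0,0,0,0,0,0],[0,0,0,0,0,0,0]]]}}

```text
t: 5.72
tcp_pos: [0.468, 0.0525, 0.0723]
orientation: [[-0.978, 0.208, -0.0], [0.208, 0.978, 0.0], [0.0, 0.0, -1.0]]
ft_force: [-1.3, -0.5, -2.1]
grip_width: 0.0309
finger_force: 25.2
```

Emit:
{"fn": "step_arm", "kwargs": {"moves": [[[0,0,0,-0.05,0,0,0],[0,0,0,-0.03,0,0,0],[0,0,0,0,0,0,0],[0,0,0,0,0,0,0]]]}}

```text
t: 6.05
tcp_pos: [0.4712, 0.0518, 0.0726]
orientation: [[-0.978, 0.208, 0.001], [0.208, 0.978, 0.0], [-0.001, 0.0, -1.0]]
ft_force: [0.2, 1.0, -1.9]
grip_width: 0.0309
finger_force: 25.2
```

Emit:
{"fn": "step_arm", "kwargs": {"moves": [[[0,0,0,-0.04,0,0,0],[0,0,0,0,0,0,0],[0,0,0,0,0,0,0]]]}}

```text
t: 6.3
tcp_pos: [0.4726, 0.0514, 0.0723]
orientation: [[-0.978, 0.208, 0.0], [0.208, 0.978, 0.0], [-0.0, 0.0, -1.0]]
ft_force: [-0.0, 0.1, -1.3]
grip_width: 0.0308
finger_force: 25.2
```

Emit:
{"fn": "step_arm", "kwargs": {"moves": [[[0,0,0,-0.04,0,0,0],[0,0,0,0,0,0,0],[0,0,0,0,0,0,0]]]}}

```text
t: 6.55
tcp_pos: [0.474, 0.0511, 0.0722]
orientation: [[-0.978, 0.208, -0.0], [0.208, 0.978, 0.0], [0.0, 0.0, -1.0]]
ft_force: [-1.0, 0.8, -1.2]
grip_width: 0.0307
finger_force: 25.1
```

Emit:
{"fn": "step_arm", "kwargs": {"moves": [[[0,0,0,-0.05,0,0,0],[0,0,0,0,0,0,0],[0,0,0,0,0,0,0]]]}}

```text
t: 6.8
tcp_pos: [0.4759, 0.0507, 0.0722]
orientation: [[-0.978, 0.208, -0.001], [0.208, 0.978, 0.0], [0.001, 0.0, -1.0]]
ft_force: [-2.5, -0.2, -0.6]
grip_width: 0.031
finger_force: 25.1
```

Emit:
{"fn": "step_arm", "kwargs": {"moves": [[[0,0,0,-0.06,0,-0.08,0],[0,0,0,-0.06,0,-0.09,0],[0,0,0,-0.065,0,-0.08,0],[0,0,0,-0.065,0,-0.08,0],[0,0,0,0,0,0,0],[0,0,0,0,0,0,0]]]}}

```text
t: 7.3
tcp_pos: [0.4861, 0.0486, 0.0857]
orientation: [[-0.978, 0.208, 0.001], [0.208, 0.978, 0.0], [-0.001, 0.0, -1.0]]
ft_force: [-1.5, 0.3, -1.5]
grip_width: 0.031
finger_force: 24.9
```

```bash
cat > look.py <<'E'
from h import *
import sys
k=sys.argv[1]
o=get_obs();print(o['tcp_pos'],o['t'],o['ft_force'])
np.savez('w'+k,p=o['tcp_pos'],R=o['orientation'])
s=snapshot('scene');w=snapshot('wrist')
for n,i in zip('sw',(s,w)):cv2.imwrite(f'pics/{n}{k}.png',i[:,:,::-1])
a=cv2.resize(s[165:245,290:410],(450,300),interpolation=cv2.INTER_CUBIC)
b=cv2.resize(w[120:320,200:433],(350,300))
m=cv2.resize(np.hstack([a,b]),None,fx=1,fy=1)
cv2.imwrite(f'pics/m{k}.png',cv2.convertScaleAbs(m[:,:,::-1],alpha=1.7))
E
python3 look.py 3
```

```text
[0.4861 0.0486 0.0857] 7.3 [-1.5118  0.2876 -1.5273]
```

View pics/m3.png

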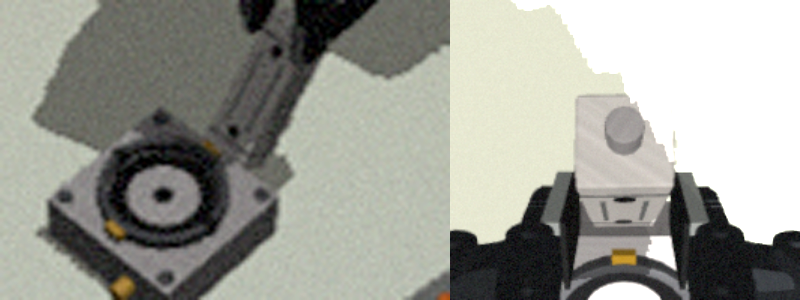

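The bar is pivoting: in the wrist view its upper face is more foreshortened, with holes at (624,199) and (624,222). I'll work out the pitch from those.

```bash
cat >> h.py <<'E'
def pitch(k,prs):
    """prs: list of (name,row px in wrist picture); bar points in tool x,z relative grip at 40 deg"""
    from scipy.optimize import brentq
    c=calibration('wrist');M=np.linalg.inv(c['mount']);K=c['camera_matrix']
    P={'hf':(-.0499,.0256),'hr':(-.0062,-.0126)}
    def row(n,t):
        d=np.radians(t-40);x,z=P[n]
        # forward (-x) swings to down (+z)
        x2=x*np.cos(d)+z*np.sin(d);z2=-x*np.sin(d)+z*np.cos(d)
        q=M[:3,:3]@[x2,0,z2+.003]+M[:3,3];r=np.hypot(*q[:2]);th=np.arctan2(r,q[2])
        return K[1,2]+K[0,0]*th*q[1]/r
    for n,v in prs:
        ts=np.arange(35,100,.5);rr=np.array([row(n,t)-v for t in ts]);print(n,v,'best',ts[np.argmin(abs(rr))],'rows@40,60,90',row(n,40),row(n,60),row(n,90))
E
python3 -c "
from h import *
pitch(3,[('hf',120+222/1.5),('hr',120+199/1.5)])"
```

```text
hf 268.0 best 56.0 rows@40,60,90 287.93858556346777 262.96116049920954 223.63523313219915
hr 252.66666666666666 best 35.0 rows@40,60,90 258.6723042131728 262.56832611935926 262.622305315486
```

Emit:
{"fn": "step_arm", "kwargs": {"moves": [[[0,0,0,-0.075,0,-0.072,0],[0,0,0,-0.075,0,-0.072,0],[0,0,0,-0.083,0,-0.065,0],[0,0,0,-0.083,0,-0.065,0],[0,0,0,-0.09,0,-0.054,0],[0,0,0,-0.09,0,-0.054,0],[0,0,0,-0.095,0,-0.044,0],[0,0,0,-0.095,0,-0.044,0],[0,0,0,0,0,0,0],[0,0,0,0,0,0,0]]]}}

```text
t: 8.23
tcp_pos: [0.5128, 0.0429, 0.1043]
orientation: [[-0.978, 0.208, 0.0], [0.208, 0.978, 0.0], [0.0, 0.0, -1.0]]
ft_force: [-1.6, 0.2, -1.4]
grip_width: 0.0303
finger_force: 24.9
```

```bash
python3 look.py 4
```

```text
[0.5128 0.0429 0.1043] 8.2333 [-1.6292  0.1593 -1.3948]
```

View pics/m4.png

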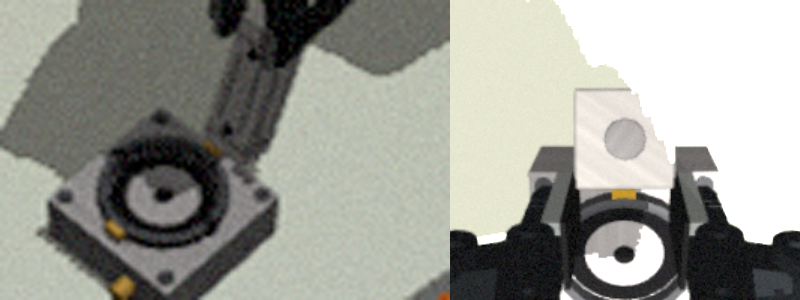

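The end face now looks nearly square-on in the wrist view (u 575–672, v 88–188, rod 624,139), so the pitch is about 70°. The scene view gives the holes at (252,57) and (227,130). I'll compute the pitch from the scene rays.

```bash
cat >> h.py <<'E'
def scenepitch(k,hf,hr,yo=.0003):
    w=np.load(f'w{k}.npz');p,Rm=w['p'],w['R'];out=[]
    for u,v in(hf,hr):
        o,d=ray('scene',(290+(u+.5)/3.75-.5,165+(v+.5)/3.75-.5));o=Rm.T@(o-p);d=Rm.T@d
        out.append(o+d*(yo-o[1])/d[1])
    a,b=out;v=b-a;print('hf tool',a,'hr tool',b,'len',np.linalg.norm(v),'pitch',np.degrees(np.arctan2(-v[2],v[0])),'hf world',Rm@a+p)
E
python3 -c "
from h import *
scenepitch(3,(233,131),(276,51))
scenepitch(4,(227,130),(252,57))"
```

```text
hf tool [-0.0404  0.0003  0.0356] hr tool [-0.0052  0.0003 -0.0101] len 0.057742783655448764 pitch 52.35620109280382 hf world [0.5257 0.0404 0.0502]
hf tool [-0.019   0.0003  0.0478] hr tool [-0.0005  0.0003 -0.0049] len 0.055884442969239514 pitch 70.66088468937151 hf world [0.5315 0.0392 0.0565]
```

Emit:
{"fn": "step_arm", "kwargs": {"moves": [[[0,0,0,0.08,0,0,0],[0,0,0,0,0,0.12,0],[0,0,0,0,0,0.1,0],[0,0,0,0,0,0,0],[0,0,0,-0.04,0,0,0],[0,0,0,-0.04,0,0,0],[0,0,0,-0.05,0,-0.02,0],[0,0,0,-0.05,0,-0.02,0],[0,0,0,-0.05,0,-0.015,0],[0,0,0,-0.05,0,-0.015,0],[0,0,0,-0.05,0,-0.01,0],[0,0,0,-0.05,0,-0.01,0],[0,0,0,0,0,0,0],[0,0,0,0,0,0,0]]]}}

```text
t: 9.5
tcp_pos: [0.5245, 0.0404, 0.0992]
orientation: [[-0.978, 0.208, 0.0], [0.208, 0.978, 0.0], [-0.0, 0.0, -1.0]]
ft_force: [-2.3, 0.6, -1.0]
grip_width: 0.0305
finger_force: 24.8
```

```bash
python3 look.py 5
```

```text
[0.5245 0.0404 0.0992] 9.5 [-2.3033  0.605  -1.0001]
```

View pics/m5.png

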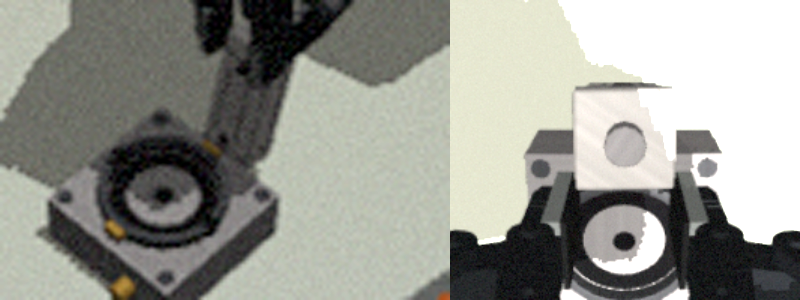

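Holes in the scene crop are now at (223,139) and (243,71). In the wrist view the end face spans v 88–189.

```bash
python3 -c "
from h import *
scenepitch(5,(223,139),(243,71))
w=np.load('w5.npz')
for v in (88,189):
  o,d=wray((316,120+v/1.5),w['p'],w['R'])
  p=w['p'];Rm=w['R'];o=Rm.T@(o-p);d=Rm.T@d
  for z in(-.030,-.026,-.022):print(v,z,(o+d*(z-o[2])/d[2]))
"
```

```text
hf tool [-0.0103  0.0003  0.0486] hr tool [ 0.004   0.0003 -0.0035] len 0.054083714123569854 pitch 74.64988648630393 hf world [0.5347 0.0386 0.0505]
88 -0.03 [ 0.0419  0.0007 -0.03  ]
88 -0.026 [ 0.041   0.0007 -0.026 ]
88 -0.022 [ 0.04    0.0008 -0.022 ]
189 -0.03 [ 0.011   0.0008 -0.03  ]
189 -0.026 [ 0.0091  0.0008 -0.026 ]
189 -0.022 [ 0.0072  0.0008 -0.022 ]
```

Emit:
{"fn": "step_arm", "kwargs": {"moves": [[[0,0,0,0.15,0,0,0],[0,0,0,0.15,0,0,0],[0,0,0,0,0,-0.2,0],[0,0,0,0,0,-0.4,0],[0,0,0,0,0,-0.5,0],[0,0,0,0,0,-0.5,0],[0,0,0,0,0,-0.4,0],[0,0,0,0,0,-0.3,0],[0,0.5,0,0,0,0,0],[0,0.5,0,0,0,0,0],[0,0.5,0,0,0,0,0],[0,0.5,0,0,0,0,0],[0,0.5,0,0,0,0,0],[0,0,0,0,0,0,0],[0,0,0,0,0,0,0]]], "force": 30}}

```text
t: 10.85
tcp_pos: [0.513, 0.0428, 0.1911]
orientation: [[-0.945, 0.208, -0.252], [0.201, 0.978, 0.054], [0.257, 0.0, -0.966]]
ft_force: [-1.1, 0.4, -2.7]
grip_width: 0.0301
finger_force: 30.1
```

```bash
python3 -c "
from h import *
o=get_obs();print(o['tcp_pos'],o['orientation'],o['grip_width'])
go([.6035,.0238,.185],168,tilt=15)"
```

```text
[0.513  0.0428 0.1911] [[-0.9451  0.2084 -0.2516]
 [ 0.2013  0.978   0.0537]
 [ 0.2572  0.0001 -0.9663]] 0.030107928835901757
turn [ 0.0018  0.0156 -0.0042] shift turned [-2.2734  0.0054 -0.4504] unturned [-2.2741  0.0065 -0.4467] rows 2.317565862037533
```

Emit:
{"fn": "step_arm", "kwargs": {"moves": [[[0,0,0,-0.25,0,-0.05,0],[0,0,0,-0.4,0,-0.08,0],[0,0,0,-0.5,0,-0.1,0],[0,0,0,-0.5,0,-0.1,0],[0,0,0,-0.4,0,-0.08,0],[0,0,0,-0.22,0,-0.04,0],[0,0,0,0,0,0,0],[0,0,0,0,0,0,0],[0,0,0,0,0,0,0]]]}}

```text
t: 11.6
tcp_pos: [0.6024, 0.0239, 0.1851]
orientation: [[-0.945, 0.208, -0.253], [0.201, 0.978, 0.054], [0.259, 0.0, -0.966]]
ft_force: [0.3, -0.3, -1.5]
grip_width: 0.0301
finger_force: 30.1
```

```bash
python3 - <<'E'
from h import *
o=get_obs();print(o['tcp_pos'],o['t'],o['ft_force'])
np.savez('w6',p=o['tcp_pos'],R=o['orientation'])
I={}
for n in('scene','top','wrist'):
    I[n]=snapshot(n);cv2.imwrite(f'pics/{n}6.png',I[n][:,:,::-1])
p,Rm=o['tcp_pos'],o['orientation']
def proj(n,P):
    c=calibration(n);T=np.linalg.inv(c['cam_to_world']);q=c['camera_matrix']@(T[:3,:3]@P+T[:3,3]);return q[:2]/q[2]
u,v=proj('scene',Rm@np.array([0,0,.04])+p).astype(int);x0,y0=u-50,v-56
a=cv2.resize(I['scene'][y0:y0+112,x0:x0+100],(500,560),interpolation=cv2.INTER_CUBIC)
b=cv2.resize(I['wrist'][100:345,180:311+140],(300,271));t=I['top'][150:250,260:360];t=cv2.resize(t,(300,289))
m=np.hstack([a,np.vstack([b,t])]);print(x0,y0,m.shape)
cv2.imwrite('pics/m6.png',cv2.convertScaleAbs(m[:,:,::-1],alpha=1.8))
E
```

```text
[0.6024 0.0239 0.1851] 11.6 [ 0.3472 -0.3073 -1.5477]
281 133 (560, 800, 3)
```

View pics/m6.png

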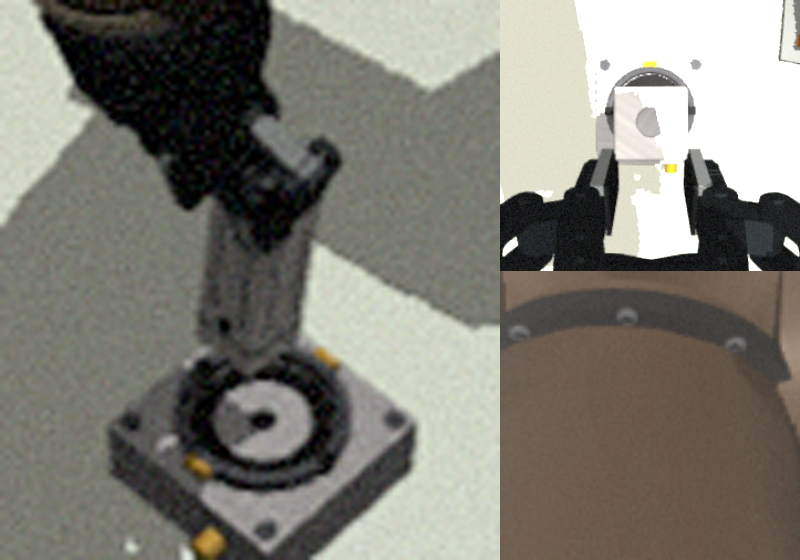

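The combined view shows the bar above the collar with its foot corners at about (198,338), (240,368) and (300,345) in the scene crop. Its side edges run (215,230)→(198,335) and (318,235)→(300,345), and the foot-side hole is at (223,325). I'll compare that with true vertical.

```bash
python3 - <<'E'
from h import *
w=np.load('w6.npz');p,Rm=w['p'],w['R']
S=lambda u,v:(281+(u+.5)/5-.5,133+(v+.5)/5-.5)
c=calibration('scene');T=np.linalg.inv(c['cam_to_world'])
def proj(P):
    q=c['camera_matrix']@(T[:3,:3]@P+T[:3,3]);return q[:2]/q[2]
xd=np.array([np.cos(np.radians(12)),-np.sin(np.radians(12)),0]);yd=np.array([-xd[1],xd[0],0])
# predicted side-edge slopes vs lean e (deg; + = top leaning back to the robot)
F=np.array([.586,.0275,.112])
for off,nm in((16*xd+16*yd,'++'),(16*xd-16*yd,'+-'),(-16*xd+16*yd,'-+')):
    for e in(-8,-4,0,4,8):
        a=np.array([0,0,1])*np.cos(np.radians(e))-xd*np.sin(np.radians(e))
        q0=proj(F+off/1e3);q1=proj(F+off/1e3+a*.04);s=(q1-q0);print(nm,e,'dx/dy',round(s[0]/s[1],3),'foot crop',((q0-[281,133])*5).round(0))
print('meas',17/-105,18/-110)
o,d=ray('scene',S(223,325));o2=Rm.T@(o-p);d2=Rm.T@d;h=o2+d2*(.0005-o2[1])/d2[1];print('hf tool',h,'world',Rm@h+p)
for nm,uv in(('L',(198,338)),('B',(240,368)),('R',(300,345))):
    print(nm,plane('scene',S(*uv),.112))
# wrist end face: corners, crop scale
W=lambda u,v:(180+(u-500)*271/300,100+v*245/271)
for uv in((615,87),(687,87),(615,160),(687,160),(648,121)):
    o,d=wray(W(*uv),p,Rm);print(uv,o+d*(.212-o[2])/d[2], d/np.linalg.norm(d))
E
```

```text
++ -8 dx/dy 0.153 foot crop [264. 366.]
++ -4 dx/dy 0.057 foot crop [264. 366.]
++ 0 dx/dy -0.026 foot crop [264. 366.]
++ 4 dx/dy -0.099 foot crop [264. 366.]
++ 8 dx/dy -0.164 foot crop [264. 366.]
+- -8 dx/dy 0.184 foot crop [210. 324.]
+- -4 dx/dy 0.087 foot crop [210. 324.]
+- 0 dx/dy 0.003 foot crop [210. 324.]
+- 4 dx/dy -0.071 foot crop [210. 324.]
+- 8 dx/dy -0.138 foot crop [210. 324.]
-+ -8 dx/dy 0.115 foot crop [316. 323.]
-+ -4 dx/dy 0.025 foot crop [316. 323.]
-+ 0 dx/dy -0.053 foot crop [316. 323.]
-+ 4 dx/dy -0.122 foot crop [316. 323.]
-+ 8 dx/dy -0.183 foot crop [316. 323.]
meas -0.1619047619047619 -0.16363636363636364
hf tool [-0.0218  0.0005  0.0444] world [0.6118 0.0224 0.1366]
L [0.6069 0.0068 0.112 ]
B [0.611  0.0304 0.112 ]
R [0.5869 0.0455 0.112 ]
(615, 87) [0.5668 0.0171 0.212 ] [-0.0552 -0.094  -0.994 ]
(687, 87) [0.5731 0.0464 0.212 ] [-0.0117  0.1109 -0.9938]
(615, 160) [0.5968 0.0106 0.212 ] [ 0.152  -0.1376 -0.9787]
(687, 160) [0.6031 0.0402 0.212 ] [ 0.1953  0.0666 -0.9785]
(648, 121) [0.5835 0.0276 0.212 ] [ 0.0618 -0.0207 -0.9979]
```

```bash
python3 - <<'E'
from h import *
w=np.load('w6.npz');p,Rm=w['p'],w['R']
S=lambda u,v:(281+(u+.5)/5-.5,133+(v+.5)/5-.5)
xd=np.array([np.cos(np.radians(12)),-np.sin(np.radians(12)),0]);yd=np.array([-xd[1],xd[0],0])
# bar side plane: yd-offset = tool centre + 16 mm (facing the camera)
c0=p@yd
def on(uv,off):
    o,d=ray('scene',S(*uv));k=(c0+off-o@yd)/(d@yd);P=o+d*k;return np.array([(P-p)@xd,P[2]])
for uv,off in(((240,368),.016),((300,345),.016),((318,235),.016),((198,338),-.016),((215,230),-.016),((223,325),0)):
    print(uv,on(uv,off))
# fit right edge by gradient
im=cv2.GaussianBlur(cv2.cvtColor(cv2.imread('pics/scene6.png'),cv2.COLOR_BGR2GRAY).astype(np.float32),(3,3),0)
im=cv2.resize(im[133:245,281:381],(500,560),interpolation=cv2.INTER_CUBIC)
im=cv2.blur(im,(1,15));g=cv2.Sobel(im,cv2.CV_32F,1,0,ksize=5)
for lo,hi,x1,y1,x2,y2,nm in((250,335,316,250,302,335,'R'),(245,325,213,245,200,325,'L')):
    ys=np.arange(lo,hi,4);xs=[]
    for y in ys:
        xc=int(x1+(x2-x1)*(y-y1)/(y2-y1));s=abs(g[y,xc-12:xc+13]);xs.append(xc-12+s.argmax())
    xs=np.array(xs);f=np.polyfit(ys,xs,1);r=abs(xs-np.polyval(f,ys));k=r<4;f=np.polyfit(ys[k],xs[k],1);print(nm,f[0],xs)
    off=.016 if nm=='R' else -.016
    a=on((np.polyval(f,lo),lo),off);b=on((np.polyval(f,hi),hi),off);v=a-b;print(a,b,'lean',np.degrees(np.arctan2(-v[0],v[1])))
E
```

```text
(240, 368) [0.0153 0.1267]
(300, 345) [-0.0218  0.1083]
(318, 235) [-0.0299  0.1736]
(198, 338) [0.0078 0.1117]
(215, 230) [-0.0026  0.1734]
(223, 325) [0.009  0.1357]
R -0.13551665725578765 [312 312 312 312 307 307 307 307 307 307 307 307 302 302 302 302 302 302
 302 302 302 302]
[-0.0262  0.1673] [-0.0214  0.1156] lean 5.361841455668448
L -0.1494360902255638 [207 207 207 207 207 207 202 202 202 202 202 202 202 202 202 197 197 197
 197 197]
[0.0015 0.1675] [0.009  0.1216] lean 9.207434076875305
```

Emit:
{"fn": "step_arm", "kwargs": {"moves": [[[0,0.4,0,0,0,0,0],[0,0.4,0,0,0,0,0],[0,0.37,0,0,0,0,0],[0,0,0,0.02,0,0,0],[0,0,0,0,0,0,0],[0,0,0,0,0,0,0]]]}}

```text
t: 12.25
tcp_pos: [0.6021, 0.0239, 0.1855]
orientation: [[-0.907, 0.208, -0.366], [0.193, 0.978, 0.078], [0.374, 0.0, -0.928]]
ft_force: [0.6, 0.5, -1.7]
grip_width: 0.0304
finger_force: 30.1
```

```bash
cat > lean.py <<'E'
from h import *
o=get_obs();p,Rm=o['tcp_pos'],o['orientation'];print(p,o['ft_force'],np.degrees(np.arccos(-Rm[2,2])))
s=snapshot('scene');cv2.imwrite('pics/scene7_%.2f.png'%o['t'],s[:,:,::-1])
im=cv2.cvtColor(s,cv2.COLOR_RGB2GRAY).astype(np.float32)
c=calibration('scene');T=np.linalg.inv(c['cam_to_world'])
def proj(P):
    q=c['camera_matrix']@(T[:3,:3]@P+T[:3,3]);return q[:2]/q[2]
xd=np.array([np.cos(np.radians(12)),-np.sin(np.radians(12)),0]);yd=np.array([-xd[1],xd[0],0])
c0=p@yd;dz=p[2]-.185
def on(uv,off):
    o,d=ray('scene',uv);k=(c0+off-o@yd)/(d@yd);P=o+d*k;return np.array([(P-p)@xd,P[2]])
big=cv2.resize(im,None,fx=5,fy=5,interpolation=cv2.INTER_LINEAR);big=cv2.GaussianBlur(big,(0,0),4);g=cv2.Sobel(big,cv2.CV_32F,1,0,ksize=3)
for nm,fx,off in(('R',-.0315,.016),('L',.0005,-.016)):
    a=proj(p+fx*xd+off*yd+[0,0,-.022]);b=proj(p+fx*xd+off*yd+[0,0,-.062]);pts=[]
    for y in np.arange(a[1],b[1],.6):
        xc=a[0]+(b[0]-a[0])*(y-a[1])/(b[1]-a[1]);X=int(xc*5+2);Y=int(y*5+2);seg=abs(g[Y,X-35:X+36]);pts.append(((X-35+seg.argmax()-2)/5,y))
    pts=np.array(pts);l=cv2.fitLine(pts.astype(np.float32),cv2.DIST_HUBER,0,.5,.01).ravel()
    e=[on((l[2]+l[0]/l[1]*(y-l[3]),y),off) for y in(a[1],b[1])];v=e[0]-e[1];print(nm,e,'lean',np.degrees(np.arctan2(-v[0],v[1])),'res',np.median(abs((pts[:,0]-l[2])*l[1]-(pts[:,1]-l[3])*l[0])))
E
python3 lean.py
```

```text
[0.6021 0.0239 0.1855] [ 0.5645  0.4846 -1.6728] 21.946640459777132
R [array([-0.0275,  0.1668]), array([-0.0278,  0.1267])] lean -0.463043787800218 res 0.1307650989289981
L [array([0.0001, 0.1631]), array([0.0016, 0.1244])] lean 2.150379471406722 res 0.13919454591329067
```

Emit:
{"fn": "step_arm", "kwargs": {"moves": [[[0,0,0,-0.07,0,0.2,0],[0,0,0,-0.12,0,0.35,0],[0,0,0,-0.12,0,0.35,0],[0,0,0,-0.12,0,0.33,0],[0,0,0,-0.07,0,0.2,0],[0,0,0,-0.04,0,0.11,0],[0,0,0,0,0,0,0],[0,0,0,0,0,0,0],[0,0,0,0,0,0,0]]]}}

```text
t: 13.05
tcp_pos: [0.5997, 0.0244, 0.1207]
orientation: [[-0.907, 0.208, -0.366], [0.193, 0.978, 0.078], [0.374, 0.0, -0.928]]
ft_force: [-0.5, 0.4, -1.3]
grip_width: 0.0303
finger_force: 30.1
```

```bash
python3 lean.py; python3 - <<'E'
import cv2,glob
f=sorted(glob.glob('pics/scene7_*'))[-1];print(f)
E
```

```text
[0.5997 0.0244 0.1207] [-0.5332  0.4328 -1.335 ] 21.94871344861024
R [array([-0.0232,  0.1063]), array([-0.0583,  0.0331])] lean -25.624859615945446 res 0.4938689402437668
L [array([-0.0008,  0.0975]), array([0.0241, 0.0813])] lean 56.96912592105097 res 0.5938493426267435
pics/scene7_13.05.png
```

Emit:
{"fn": "step_arm", "kwargs": {"moves": [[[0,0,0,-0.01,0,0.025,0],[0,0,0,-0.01,0,0.025,0],[0,0,0,-0.01,0,0.025,0],[0,0,0,-0.01,0,0.025,0],[0,0,0,0,0,0,0],[0,0,0,0,0,0,0]]]}}

```text
t: 13.6
tcp_pos: [0.5993, 0.0244, 0.1157]
orientation: [[-0.907, 0.208, -0.367], [0.193, 0.978, 0.078], [0.375, 0.0, -0.927]]
ft_force: [0.9, -0.7, -1.7]
grip_width: 0.0301
finger_force: 30.1
```

Emit:
{"fn": "step_arm", "kwargs": {"moves": [[[0,0,0,-0.01,0,0.025,0],[0,0,0,0,0,0,0],[0,0,0,0,0,0,0]]]}}

```text
t: 13.85
tcp_pos: [0.5994, 0.0244, 0.1149]
orientation: [[-0.907, 0.208, -0.366], [0.193, 0.978, 0.078], [0.375, 0.0, -0.927]]
ft_force: [0.1, -0.8, 1.4]
grip_width: 0.0303
finger_force: 30.3
```

Emit:
{"fn": "step_arm", "kwargs": {"moves": [[[0,0,0,-0.01,0,0.025,0],[0,0,0,0,0,0,0],[0,0,0,0,0,0,0]]]}}

```text
t: 14.1
tcp_pos: [0.5997, 0.0243, 0.1147]
orientation: [[-0.907, 0.208, -0.366], [0.193, 0.978, 0.078], [0.374, 0.0, -0.928]]
ft_force: [-0.5, -2.2, 8.5]
grip_width: 0.0301
finger_force: 30.9
```

Emit:
{"fn": "step_arm", "kwargs": {"moves": [[[0,0,0,0,0,0,0],[0,0,0,0,0,-0.01,0],[0,0,0,0,0,0,0.36],[0,0,0,0,0,0,0.42],[0,0,0,0,0,0,0.5],[0,0,0,0,0,0,0.6],[0,0,0,0,0,0,0.75],[0,0,0,0,0,0,0.9],[0,0,0,0,0,0,0.9],[0,0,0,0,0,0,0.9]]], "force": 20}}

```text
t: 14.93
tcp_pos: [0.5994, 0.0245, 0.1139]
orientation: [[-0.907, 0.208, -0.367], [0.193, 0.978, 0.078], [0.375, 0.0, -0.927]]
ft_force: [-0.5, -0.4, 1.0]
grip_width: 0.0769
finger_force: 0.0
```

Emit:
{"fn": "step_arm", "kwargs": {"moves": [[[0,0,0,0,0,-0.15,0.9],[0,0,0,0,0,-0.3,0.9],[0,0,0,0,0,-0.4,0.9],[0,0,0,0,0,-0.5,0.9],[0,0,0,0,0,-0.5,0.9],[0,0,0,0,0,-0.5,0.9],[0,0,0,0,0,-0.3,0.9],[0,0,0,0,0,0,0.9],[0,0,0,0,0,0,0.9]]]}}

```text
t: 15.68
tcp_pos: [0.6384, 0.0161, 0.2125]
orientation: [[-0.907, 0.208, -0.366], [0.193, 0.978, 0.078], [0.374, 0.0, -0.927]]
ft_force: [-0.3, -0.4, -1.0]
grip_width: 0.0767
finger_force: 0.0
```

```bash
python3 - <<'E'
from h import *
o=get_obs();print(o['tcp_pos'],o['t'],o['ft_force'])
s=snapshot('scene');t=snapshot('top');w=snapshot('wrist')
a=cv2.resize(s[110:290,190:410],(500,409),interpolation=cv2.INTER_CUBIC);b=cv2.resize(w[60:380,150:480],(300,290));c=cv2.resize(t[130:270,250:460],(300,119+0))
r=np.vstack([b,c]);m=np.hstack([a,r]);cv2.imwrite('pics/fin.png',cv2.convertScaleAbs(m[:,:,::-1],alpha=1.5))
E
```

```text
[0.6384 0.0161 0.2125] 15.6833 [-0.325  -0.4202 -0.9876]
```

View pics/fin.png

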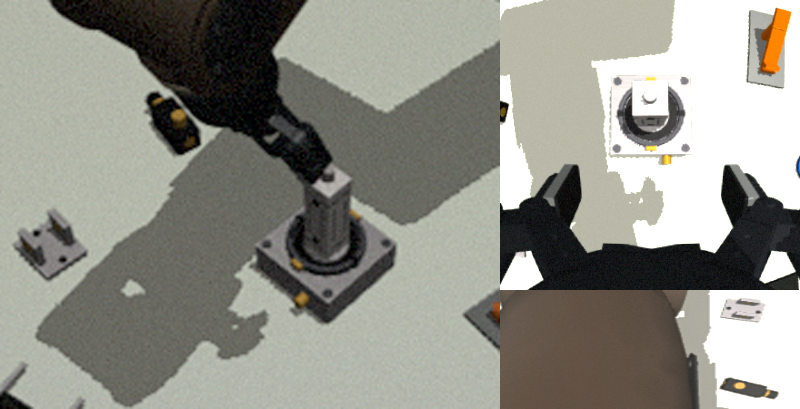

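The picture shows the cylinder standing upright inside the collar with its rod up at (328,175). The fingers are clear of it, and the mount (50,245) and valve (175,122) look where they were at the start. Handing in.

```bash
python3 -c "
from rig import *
print(hand_in())"
```

```text
the job is handed in; nothing more can be done
None
```

The job is handed in: the cylinder stands upright, rod up, inside the collar and released, with valve and mount looking unmoved, but it slid in the pads, so the block push gave only about 30° of the 50° swing and I tilted the wrist 22° for the rest.

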